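# Check the maker's mark through the tilting mirror

## Robot

A 7-joint arm with a two-finger parallel gripper is mounted at the origin on the work surface. World frame = base frame: x ahead of the robot, y to its left, z up, the work surface at z = 0. Lengths are in m, angles in degrees, forces in N, time in s.
With the tool pointing down it reaches from about 0.425 to 0.8 m from the base axis. Payload 8.3 kg.
Tool frame: the origin (TCP) lies midway between the tips of the shut fingers; the grasp point (between the pads) lies 19 mm behind it; z points along the fingers, y is the line along which they close (so a half turn about z gives the same grasp; the last joint's range is limited). The gripper opens to 85 mm and grips with 20 to 120 N. Pads are 22 mm wide; open, the fingers measure 114 mm over their backs; the gripper's body (76 mm by 85 mm) begins 54 mm behind the grasp point. The pads swing forward as they close: fully open they stand 13 mm farther back than shut.
Start: joints at [63.948, 21.967, 0.94, 78.501, -0.361, 79.538, -2.664], TCP at [0.239, -0.578, 0.231] pointing down, gripper open.
Joint ranges: [-169.22, 169.22], [-14.56, 117.87], [-87.37, 89.26], [10.42, 133.3], [-82.24, 262.24], [0.94, 117.77], [-172.7, 172.7]. Speed limits (degrees/s): [136.94, 136.94, 172.46, 172.46, 180, 180, 180].

## Interface

Orientations are given as a 3x3 rotation matrix whose columns are the frame's x, y, z axes.
In Python, from plant import ctrl gives the robot as it stands.
- The arm moves only by the tool step_arm, never from a script. Its argument "deltas" is a list of rows, each a list of 7 numbers: the shift along the tool's x, y, z in mm, then the turn, a rotation vector about the tool's x, y, z in degrees, then the opening, from -1 (shut) to 1 (fully open), so that 0 is half open. A call has exactly 8 rows; each row shifts and turns the commanded pose from where the row before left it, along the tool's axes as they then stand; what a row does not reach is not made up. A row lasts 1/12 s, in which the tool goes at most 41.7 mm and 7.16 degrees, less where a joint would pass 70% of its speed; a pose out of reach is approached as far as the arm can. A call is refused whole if a number of a shift passes 41.7 or a number of a turn 7.16, either way. A call with a gripper value outside its range is refused whole. The fingers move at their own pace and stop on an object; the grip force is fixed at half the most. Time passes only in rows, so rows that do not move let the fingers close, or fill a call up. It gives the time, the measured TCP pose, the force, the opening and the grip force at its end, in the units of the state.
- ctrl.get_state(): the state, without advancing time (a new reading comes with each control period).
- ctrl.get_image(name): name is "scene" or "side" or "wrist"; returns a dict with "frame" (384x512x3 uint8, red, green, blue), "mtx" (3x3 intrinsics, pixels), "distortion" ([k1, k2, p1, p2, k3] as OpenCV has them; the pictures are not rectified), "rvec" (rotation vector, rad) and "tvec" (3), from world to camera coordinates, as OpenCV has them. Camera axes: x right, y down, z forward; pixel columns grow to the right and rows downward; lengths in m; the calibration is good to about 2 mm. A picture is of the moment at which its call begins. There is no depth.
- ctrl.hand_in(): hands the job in; it is judged then, once.
The state is a dict: "time": time; "joint_positions": joint angles; "joint_vel": joint speeds; "tau": joint torques, N m; "tool_pos": TCP position; "orientation": TCP orientation; "ft_force": force on the tool from outside, world axes, zero at the start; "wrist_torque": the same for the moment, N m; "grip_width": finger opening in m; "finger_force": force on a finger pad.
Only numpy, scipy, OpenCV 4.12 (cv2) and the standard library are available. Lean on these libraries where they do the work, as an engineer would, in place of code of your own. Each camera call takes 0.05 s, during which the arm holds its last target. There are 200 camera calls.

## Task

Set the ring light to half by standing the dimmer's lever straight up, and leave it there. Then tilt the sprung mirror of the inspection stand by its handle bar until the camera at the other end sees the stamped mark of the medallion in the middle of the glass, and keep holding the mirror at that angle with the gripper: the program finishes while still holding it. Do not shift the other things lying on the bench.

Things in the scene. Friction and masses are not known exactly. Their poses are not given: they have to be found in the camera images.
- lever (a joint): the dimmer's lever, in rad. 0 = leaning 0.65 rad from upright towards the box's -x end (the end nearer the robot); it grows as the lever swings towards the other end; 0.65 = straight up (half light); end stop at 1.30. The hinge is stiff: the lever stays where it is left (about 1 N at the grip moves it).
- lever_grip (a point): centre of the lever's black grip, 72 mm from the hinge: 14 mm thick in the direction of swing, 22 mm wide along the hinge axis, 40 mm long, on a thin steel stem; upright, its top is 120 mm above the table. Pinch it from above across the 22 mm, or push it. Site axes: y the hinge axis, z up the lever.
- lever_hinge (a point): middle of the lever's hinge axis, 28 mm above the table, at the centre of the dimmer: a grey box 100 x 66 x 45 mm fixed to the table at the front right, with a slot along its length in which the lever swings. Axes of the box: y the hinge axis (level), the lever swings from -x to +x, z up.
- mirror (a joint): tilt of the mirror, in rad. 0 = at rest, the glass looking 45 degrees (0.785 rad) below level, towards the camera's end of the stand; as it grows the glass looks higher: its normal is (value - 0.785) rad above level. Limit 1.0. A spring always pulls it back to 0 (it takes 1.5 to 4 N down on the handle bar to hold it), so it must be held.
- handle (a point): middle of the mirror's handle bar: a level steel rod 12 mm thick, parallel to the hinge axis and 100 mm from it, 79 mm of it free between two thin fork arms. Pull or press it DOWN to raise the mirror's view; pinch it from above (one finger between the fork arms) or press it. At rest it is 203 mm above the table and 88 mm behind the hinge; at mirror = 0.5, level with the hinge. y along the rod.
- mirror_center (a point): centre of the round glass (66 mm, in a dark 72 mm frame), on the hinge axis, 155 mm above the table, between two posts at the left end of the inspection stand: a fixed aluminium plate 400 x 140 x 12 mm lying roughly across in front of the robot. Axes are the stand's: x along the plate from mirror to camera, y the hinge axis, z up. The handle is on the -x side.
- lens (a point): centre of the lens of the small black camera (with a white ring light) on a post at the other end of the stand, 300 mm from the mirror centre along the plate and 60 mm higher; it looks at the mirror centre, over the top of the wooden block.
- mark (a point): the round stamped mark (12 mm) at the centre of a silver medallion (38 mm) on the sloping face of a wooden block 56 mm wide, about 70 mm high, fixed somewhere along the middle line of the stand's plate between mirror and camera. The mark faces the mirror, with its back to the camera, 49 mm above the table.
- sight: not a solid thing: the camera's line of sight after the mirror. Origin at the mirror centre; x axis along what the camera now sees in the middle of the glass; turns by twice the mirror's tilt. It meets the mark when the glass's normal halves the angle between the directions from mirror_center to lens and to mark (all in one upright plane). The mark's offset along its z is how far off the mark is.
- pliers: a pair of red-handled pliers, 140 mm long, lying flat; a bystander, origin at its underside
- dish: a small round glass bowl, 72 mm across, 35 mm high; a bystander, origin at its underside
- crystal: a clear crystal lump, 54 mm across, 38 mm high; a bystander, origin at its underside
- amber: an amber lump, 26 mm across, 18 mm high, lying on the stand's base plate beside the block; a bystander, origin at its underside
- spool: a coil of copper wire, a ring 68 mm across, 22 mm high; a bystander, origin at its underside
- jar: a lidded jar, 56 mm across, 75 mm high; a bystander, origin at its underside
- driver: a screwdriver, 160 mm long, lying flat; a bystander, origin at its underside
Things that resemble listed ones, but are neither listed nor needed, are in the scene too. Leave any blue or purple look-alike of the part that bears lever alone.

How it is judged:
By the outcome, as a careful person would: the job done as asked, in the order asked, and still so for the second after the job is handed in, while the arm keeps its last pose, push and grip.
It also fails if it takes over 48 s, if anything falls off the work surface, if the arm or the gripper's body presses on something with over 40 N, if the wrist force passes 120 N, or if a joint passes its speed limit or range.

## Working session

There is one attempt and no reset: what is moved stays moved. The work goes in short steps, Python scripts to look and compute and a tool call to move; the robot and the scene stay as the last step left them, time stands still between calls to the robot, and variables do not carry over. Pictures are saved under pics/ and viewed, at most 10 in all, crops included, and the job is handed in when it is done.

Besides the shell and the picture viewer there is one more tool, called after ">>>" in YAML: its name, and indented under it one key for each argument. step_arm: Moves the arm, as the interface text tells. Its arguments: {"type":"object","properties":{"deltas":{"type":"array"}},"required":["deltas"]}

```bash
mkdir -p pics; cat > h.py <<'E'
import numpy as np, cv2
from plant import ctrl
def grab(n):
    d=ctrl.get_image(n); np.savez(f'pics/{n}.npz',**{k:np.array(v) for k,v in d.items()}); return d
def load(n): return dict(np.load(f'pics/{n}.npz'))
def ray(d,uv):
    R=cv2.Rodrigues(np.array(d['rvec'],float))[0]; t=np.array(d['tvec'],float).ravel()
    p=cv2.undistortPoints(np.array(uv,float).reshape(-1,1,2),np.array(d['mtx']),np.array(d['distortion'])).reshape(-1,2)
    v=np.c_[p,np.ones(len(p))]@R
    return -R.T@t, v/np.linalg.norm(v,axis=1)[:,None]
def plane(d,uv,z):
    o,v=ray(d,uv); return o+v*((z-o[2])/v[:,2])[:,None]
def tri(d1,u1,d2,u2):
    o1,v1=ray(d1,u1);o2,v2=ray(d2,u2);out=[]
    for a,b in zip(v1,v2):
        s=np.linalg.lstsq(np.c_[a,-b],o2-o1,rcond=None)[0]; p,q=o1+s[0]*a,o2+s[1]*b
        out.append(np.r_[(p+q)/2,np.linalg.norm(p-q)])
    return np.array(out)
def proj(d,P):
    return cv2.projectPoints(np.array(P,float).reshape(-1,3),np.array(d['rvec'],float),np.array(d['tvec'],float),np.array(d['mtx']),np.array(d['distortion']))[0].reshape(-1,2)
E
python3 - <<'E'
from h import *
for n in('scene','side'):
    d=grab(n); cv2.imwrite(f'pics/{n}0.png',cv2.resize(d['frame'][:,:,::-1],(800,600),interpolation=cv2.INTER_CUBIC))
    R=cv2.Rodrigues(d['rvec'])[0]; print(n,-R.T@d['tvec'],R[2])
s=ctrl.get_state();print(s['tool_pos'],s['orientation'],s['time'])
E
```

```text
scene [ 1.03284586 -0.92096736  0.7730949 ] [-0.43169911  0.70283089 -0.5653889 ]
side [ 0.48676287 -1.29498847  1.24406917] [ 0.02574382  0.71829565 -0.69526154]
[ 0.23854465 -0.57720021  0.23034923] [[ 9.24187542e-01  3.81938381e-01 -6.78273823e-04]
 [ 3.81938984e-01 -9.24186092e-01  1.63710730e-03]
 [-1.57712238e-06 -1.77205338e-03 -9.99998430e-01]] 0.1
```

View pics/scene0.png

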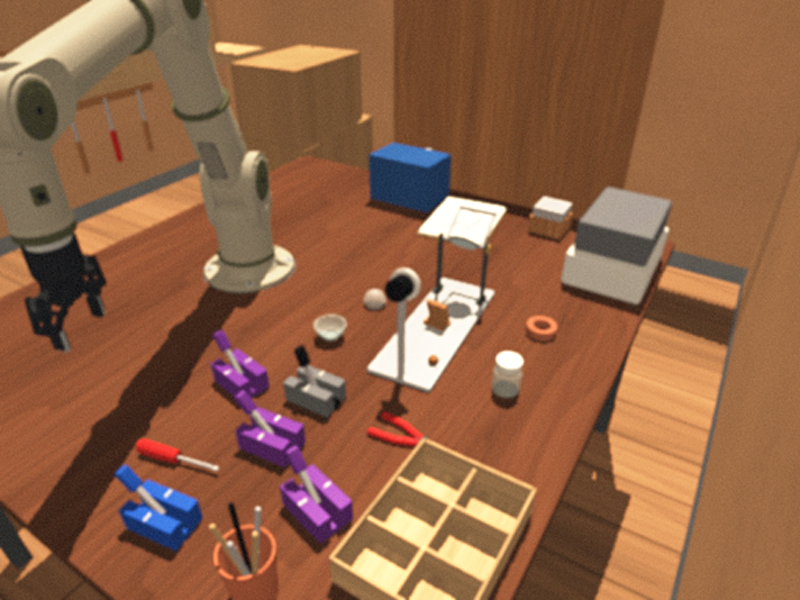

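View pics/side0.png

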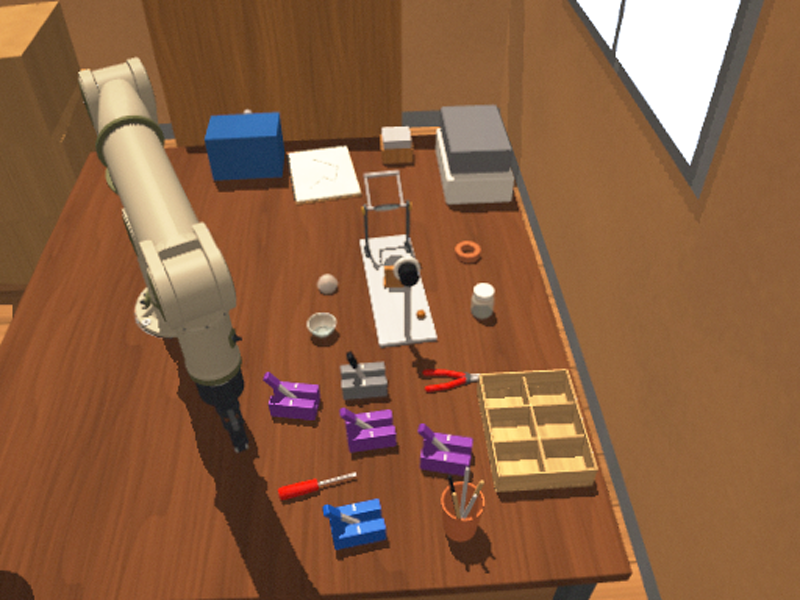

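The scene view shows one grey dimmer with a black grip (scene 315,385; side 363,378). The look-alikes are three purple ones (side 292,397; 370,430; 446,450) and a blue one (357,522). The grey one fits the description. I'll confirm it, and the stand, in one enlarged crop.

```bash
python3 - <<'E'
from h import *
a=load('scene')['frame'];b=load('side')['frame']
f=lambda im,x,y,w,h,s:cv2.resize(im[y:y+h,x:x+w,::-1],None,fx=s,fy=s,interpolation=cv2.INTER_CUBIC)
# tiles 400x300
t=[f(a,175,215,50,50,6),f(b,212,220,50,50,6)]
t2=f(a,230,120,100,130,4.6) # 460x598
t3=f(b,225,105,65,120,4.6)  # 299x552
c=np.zeros((600,800,3),np.uint8); c[:598,:460]=t2; c[:552,470:769]=t3
cv2.imwrite('pics/stand.png',c)
c=np.zeros((300,600,3),np.uint8); c[:,:300]=t[0];c[:,300:]=t[1]; cv2.imwrite('pics/dim.png',c)
E
```

```text
(no output)
```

View pics/dim.png

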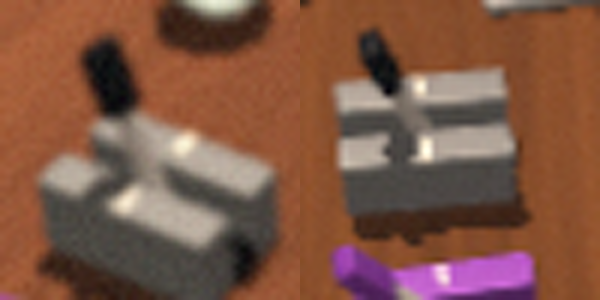

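View pics/stand.png

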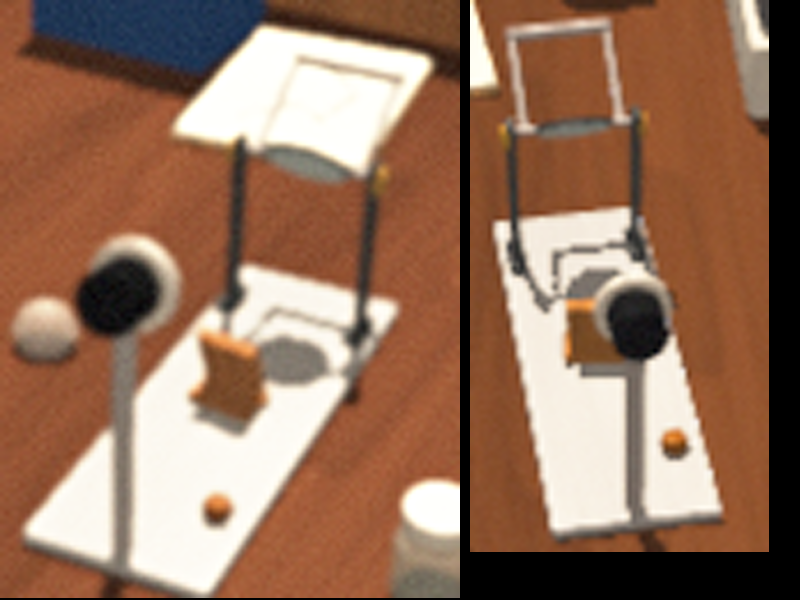

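The crop confirms the dimmer: grey box, black grip leaning to the robot's end, white index marks beside the slot. The stand shows plate corners, brass hinge pins and the handle bar clearly. The mark faces away, so the wrist camera will look for it later.

```bash
cat > m.py <<'E'
from h import *
A,B=load('scene'),load('side')
fa=lambda p:np.array(p)/4.6+[230,120]-.4
fb=lambda p:(np.array(p)-[470,0])/4.6+[225,105]-.4
ga=lambda p:np.array(p)/6+[175,215]-.4
gb=lambda p:(np.array(p)-[300,0])/6+[212,220]-.4
np.set_printoptions(precision=4,suppress=True)
print('plate NL NR FR FL');print(plane(A,fa([(25,538),(205,597),(398,308),(243,268)]),.012));print(plane(B,fb([(553,533),(720,515),(637,208),(495,222)]),.012))
pa,pb=fa([(238,147),(380,178)]),fb([(508,132),(642,118)])
print('pins');print(tri(A,pa,B,pb));print(plane(A,pa,.155),plane(B,pb,.155))
pa,pb=fa([(300,57),(403,80)]),fb([(512,33),(607,22)])
print('handle');print(tri(A,pa,B,pb));print(plane(A,pa,.203),plane(B,pb,.203))
print('lens');print(tri(A,fa([(118,295)]),B,fb([(636,320)])))
print('dimmer marks');pa,pb=ga([(185,142),(125,203)]),gb([(420,88),(427,148)]);print(tri(A,pa,B,pb));print(plane(A,pa,.045),plane(B,pb,.045))
print('box top L,back->R');print(plane(B,gb([(335,83),(503,70),(515,130),(343,138)]),.045))
pa,pb=ga([(103,40),(122,105)]),gb([(370,33),(392,90)]);print('grip');print(tri(A,pa,B,pb))
E
python3 m.py
```

```text
plate NL NR FR FL
[[ 0.5142 -0.1921  0.012 ]
 [ 0.6493 -0.1789  0.012 ]
 [ 0.6137  0.2175  0.012 ]
 [ 0.4731  0.2054  0.012 ]]
[[ 0.5072 -0.1852  0.012 ]
 [ 0.6443 -0.1749  0.012 ]
 [ 0.6066  0.2268  0.012 ]
 [ 0.4701  0.2157  0.012 ]]
pins
[[0.486  0.1619 0.1544 0.0054]
 [0.6056 0.1707 0.1566 0.0054]]
[[0.4876 0.1557 0.155 ]
 [0.6051 0.1683 0.155 ]] [[0.4867 0.1655 0.155 ]
 [0.6067 0.1772 0.155 ]]
handle
[[0.4939 0.2499 0.2002 0.0042]
 [0.5804 0.2641 0.1967 0.0065]]
[[0.4974 0.2398 0.203 ]
 [0.5863 0.2443 0.203 ]] [[0.4946 0.2494 0.203 ]
 [0.5811 0.2602 0.203 ]]
lens
[[ 0.5749 -0.1672  0.2203  0.0055]]
dimmer marks
[[ 0.4648 -0.2774  0.0446  0.0001]
 [ 0.4676 -0.3268  0.0456  0.0049]]
[[ 0.4651 -0.2778  0.045 ]
 [ 0.4683 -0.3295  0.045 ]] [[ 0.4648 -0.2777  0.045 ]
 [ 0.4675 -0.3232  0.045 ]]
box top L,back->R
[[ 0.4148 -0.2706  0.045 ]
 [ 0.5142 -0.2671  0.045 ]
 [ 0.5189 -0.3132  0.045 ]
 [ 0.4192 -0.3126  0.045 ]]
grip
[[ 0.4389 -0.2986  0.1159  0.0047]
 [ 0.4494 -0.305   0.0794  0.0035]]
```

>>> step_arm:
  deltas:
    - [31, -19, -2, 0, 0, 0, 1]
    - [31, -19, -2, 0, 0, 0, 1]
    - [31, -19, -2, 0, 0, 0, 1]
    - [31, -19, -2, 0, 0, 0, 1]
    - [31, -19, -2, 0, 0, 0, 1]
    - [31, -19, -2, 0, 0, 0, 1]
    - [31, -19, -2, 0, 0, 0, 1]
    - [31, -19, -2, 0, 0, 0, 1]

```text
time: 0.77
tool_pos: [0.4104, -0.3407, 0.2471]
orientation: [[0.924, 0.382, -0.0], [0.382, -0.924, 0.0], [-0.0, -0.0, -1.0]]
ft_force: [1.1, -0.7, 0.5]
grip_width: 0.0854
finger_force: 0.0
```

>>> step_arm:
  deltas:
    - [22, -14, -2, 0, 0, 0, 1]
    - [22, -13, -2, 0, 0, 0, 1]
    - [0, 0, 0, 0, 0, 6.6, 1]
    - [0, 0, 0, 0, 0, 6.6, 1]
    - [0, 0, 0, 0, 0, 6.6, 1]
    - [0, 0, 0, 0, 0, 0, 1]
    - [0, 0, 0, 0, 0, 0, 1]
    - [0, 0, 0, 0, 0, 0, 1]

```text
time: 1.43
tool_pos: [0.44, -0.3007, 0.2511]
orientation: [[0.999, 0.05, -0.0], [0.05, -0.999, 0.0], [-0.0, -0.0, -1.0]]
ft_force: [0.1, 0.2, 0.6]
grip_width: 0.0851
finger_force: 0.0
```

```bash
python3 - <<'E'
from h import *
d=grab('wrist'); cv2.imwrite('pics/w0.png',d['frame'][:,:,::-1])
s=ctrl.get_state();print(s['tool_pos'],s['orientation'],s['time'])
R=cv2.Rodrigues(d['rvec'])[0]; print(-R.T@d['tvec'],R)
E
```

```text
[ 0.44008073 -0.30070167  0.25115112] [[ 9.98785839e-01  4.92626558e-02 -1.95269418e-04]
 [ 4.92627075e-02 -9.98785819e-01  2.69367429e-04]
 [-1.81762570e-04 -2.78659874e-04 -9.99999945e-01]] 1.4833
[ 0.51851497 -0.29813419  0.3921662 ] [[ 5.01431228e-02 -9.98741969e-01 -3.83195726e-04]
 [-9.50921346e-01 -4.78595210e-02  3.05709110e-01]
 [-3.05342858e-01 -1.49648204e-02 -9.52124883e-01]]
```

View pics/w0.png

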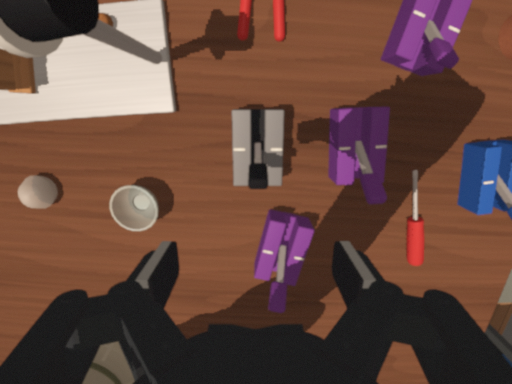

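The wrist view shows the grey box at (232–284, 109–187), white index marks at (239,149) and (277,149), and the black grip at (258,176).

```bash
python3 - <<'E'
from h import *
np.set_printoptions(precision=4,suppress=True)
d=load('wrist');f=d['frame']
x0,y0=220,95;c=f[y0:200,x0:300];hs=cv2.cvtColor(c,cv2.COLOR_RGB2HSV)
m=((hs[...,1]<45)&(hs[...,2]>85)).astype(np.uint8)
n,l,st,ce=cv2.connectedComponentsWithStats(m);print(st[1:][st[1:,4]>50],)
big=(m>0); ys,xs=np.nonzero(big);r=cv2.minAreaRect(np.c_[xs,ys].astype(np.float32));print(r[0],r[1:])
bx=cv2.boxPoints(r)+[x0,y0];P=plane(d,bx,.045);print(P,P.mean(0))
w=((hs[...,1]<60)&(hs[...,2]>205)).astype(np.uint8);n,l,st,ce=cv2.connectedComponentsWithStats(w)
print(st[1:],ce[1:]+[x0,y0]);
for q in ce[1:]: print(plane(d,[q+[x0,y0]],.045))
k=(hs[...,2]<45).astype(np.uint8);n,l,st,ce=cv2.connectedComponentsWithStats(k)
for s,q in zip(st[1:],ce[1:]):
    if s[4]>30: print('blk',s+[x0,y0,0,0,0])
print('grip top',plane(d,[(258,182)],.115),'grip bottom',plane(d,[(258,165)],.08))
E
```

```text
[[  12   15   19   75 1283]
 [  44   15   20   47  851]
 [  35   48    7   19   72]
 [  46   69   16   21  272]]
(37.5, 52.0) ((74.0, 51.0), 90.0)
[[ 0.5129 -0.2695  0.045 ]
 [ 0.5161 -0.3329  0.045 ]
 [ 0.4205 -0.3406  0.045 ]
 [ 0.417  -0.2719  0.045 ]] [ 0.4666 -0.3037  0.045 ]
[[14 53 11  3 31]
 [51 53 11  3 30]] [[238.6774 149.    ]
 [275.8333 149.0333]]
[[ 0.4646 -0.2794  0.045 ]]
[[ 0.467  -0.3275  0.045 ]]
blk [250 109  17  79 720]
grip top [[ 0.4411 -0.305   0.115 ]] grip bottom [[ 0.4522 -0.3048  0.08  ]]
```

>>> step_arm:
  deltas:
    - [0.6, 0.5, 22, 0, 0, 0, 0.3]
    - [0.6, 0.5, 22, 0, 0, 0, 0.3]
    - [0.6, 0.5, 22, 0, 0, 0, 0.3]
    - [0.6, 0.5, 22, 0, 0, 0, 0.3]
    - [0.6, 0.5, 22, 0, 0, 0, 0.3]
    - [0.6, 0.5, 22, 0, 0, 0, 0.3]
    - [0.6, 0.5, 22, 0, 0, 0, 0.3]
    - [0.6, 0.5, 22, 0, 0, 0, 0.3]

```text
time: 2.15
tool_pos: [0.4451, -0.3045, 0.0743]
orientation: [[0.999, 0.048, 0.0], [0.048, -0.999, 0.0], [0.0, -0.0, -1.0]]
ft_force: [-0.2, -0.0, 0.2]
grip_width: 0.0555
finger_force: 0.0
```

>>> step_arm:
  deltas:
    - [0, 0, 0, 0, 0, 0, 0.3]
    - [0, 0, 0, 0, 0, 0, -0.2]
    - [0, 0, 0, 0, 0, 0, -0.4]
    - [0, 0, 0, 0, 0, 0, -0.6]
    - [0, 0, 0, 0, 0, 0, -0.8]
    - [0, 0, 0, 0, 0, 0, -0.8]
    - [0, 0, 0, 0, 0, 0, -0.8]
    - [0, 0, 0, 0, 0, 0, -0.8]

```text
time: 2.82
tool_pos: [0.4461, -0.3034, 0.0773]
orientation: [[0.999, 0.048, 0.002], [0.048, -0.999, 0.0], [0.002, -0.0, -1.0]]
ft_force: [-1.9, 5.6, 4.9]
grip_width: 0.0213
finger_force: 59.7
```

>>> step_arm:
  deltas:
    - [4, 0, -0.8, 0, 0, 0, -0.8]
    - [4, 0, -0.7, 0, 0, 0, -0.8]
    - [4, 0, -0.6, 0, 0, 0, -0.8]
    - [4, 0, -0.4, 0, 0, 0, -0.8]
    - [4, 0, -0.2, 0, 0, 0, -0.8]
    - [0, 0, 0, 0, 0, 0, -0.8]
    - [0, 0, 0, 0, 0, 0, -0.8]
    - [0, 0, 0, 0, 0, 0, -0.8]

```text
time: 3.48
tool_pos: [0.4643, -0.3025, 0.0791]
orientation: [[0.999, 0.047, -0.002], [0.047, -0.999, 0.001], [-0.002, -0.001, -1.0]]
ft_force: [-6.4, 5.0, 2.7]
grip_width: 0.0213
finger_force: 58.9
```

>>> step_arm:
  deltas:
    - [0, 0, 0, 0, 0, 0, -0.4]
    - [0, 0, 0, 0, 0, 0, 0]
    - [0, 0, 0, 0, 0, 0, 0.3]
    - [0, 0, 0, 0, 0, 0, 0.3]
    - [0, 0, -20, 0, 0, 0, 0.3]
    - [0, 0, -30, 0, 0, 0, 0.3]
    - [0, 0, -40, 0, 0, 0, 0.3]
    - [0, 0, -20, 0, 0, 0, 0.3]

```text
time: 4.15
tool_pos: [0.4665, -0.3043, 0.1927]
orientation: [[0.999, 0.046, 0.005], [0.046, -0.999, -0.003], [0.004, 0.003, -1.0]]
ft_force: [1.2, -0.6, 1.3]
grip_width: 0.0555
finger_force: 0.0
```

>>> step_arm:
  deltas:
    - [0, 0, -20, 0, 0, 0, 0.3]
    - [0, 0, -20, 0, 0, 0, 0.3]
    - [0, 0, -15, 0, 0, 0, 0.3]
    - [0, 0, -10, 0, 0, 0, 0.3]
    - [0, 0, 0, 0, 0, 0, 1]
    - [0, 0, 0, 0, 0, 0, 1]
    - [0, 0, 0, 0, 0, 0, 1]
    - [0, 0, 0, 0, 0, 0, 1]

```text
time: 4.82
tool_pos: [0.4646, -0.3032, 0.2516]
orientation: [[0.999, 0.046, -0.002], [0.046, -0.999, 0.001], [-0.002, -0.001, -1.0]]
ft_force: [-0.6, -0.2, -0.2]
grip_width: 0.0855
finger_force: 0.0
```

```bash
python3 - <<'E'
from h import *
f=lambda im,x,y,w,h,s:cv2.resize(im[y:y+h,x:x+w,::-1],None,fx=s,fy=s,interpolation=cv2.INTER_CUBIC)
a,b,w=grab('scene'),grab('side'),grab('wrist')
H=np.array([.4658,-.3033,.028]);yaw=np.radians(2.85);ex=np.array([np.cos(yaw),np.sin(yaw),0])
c=[]
for n,d in(('scene',a),('side',b),('wrist',w)):
    P=[H+L*(np.sin(t)*ex+np.cos(t)*np.array([0,0,1])) for t in(0,) for L in(.092,.052)]
    q=proj(d,P);o=(q[0]-[25,20]).astype(int);print(n,o,(q-o)*5.3)
    t=f(d['frame'],o[0],o[1],50,56,5.3);c.append(t[:296,:265])
cv2.imwrite('pics/dim2.png',np.hstack(c))
E
```

```text
scene [173 203] [[133.69514494 107.7946007 ]
 [139.81945669 164.68464726]]
side [206 205] [[133.45629775 109.39747809]
 [136.09305039 150.22649514]]
wrist [229 162] [[132.52275707 110.02105156]
 [133.41884046  61.64776853]]
```

View pics/dim2.png

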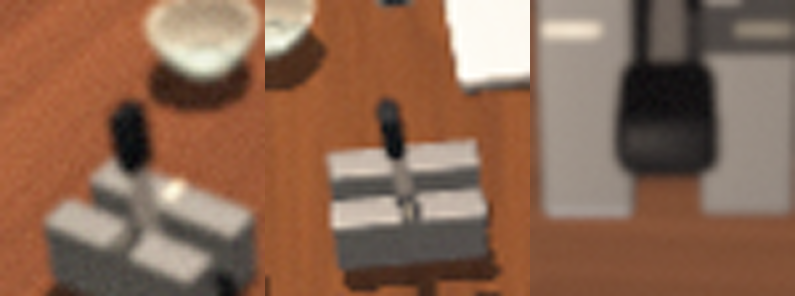

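The three crops show the lever nearly upright, but its top still sits about 1–1.5 px towards the robot in the side view and towards −x in the wrist view. I'll quantify that relative to the white marks.

```bash
cat > lev.py <<'E'
from h import *
np.set_printoptions(precision=4,suppress=True)
w,b,a=load('wrist'),load('side'),load('scene')
f=w['frame'];hs=cv2.cvtColor(f,cv2.COLOR_RGB2HSV)
m=((hs[...,1]<60)&(hs[...,2]>205)).astype(np.uint8)
n,l,st,ce=cv2.connectedComponentsWithStats(m)
M=[]
for s,q in zip(st[1:],ce[1:]):
    p=plane(w,[q],.045)[0]
    if 8<s[4]<80 and abs(p[0]-.466)<.02 and abs(p[1]+.303)<.045: M.append(p)
print('marks',M)
g=f[150:215,229:279].mean(2)
print('col profile', g[:, 22:29].mean(1).round().astype(int))
E
python3 lev.py
```

```text
marks [array([ 0.465 , -0.2795,  0.045 ])]
col profile [28 26 26 26 24 24 24 22 23 35 62 81 85 86 88 89 90 89 90 90 90 89 82 60
 31 18 17 19 18 17 19 17 19 21 28 38 46 52 54 53 50 45 41 37 43 62 76 81
 85 87 87 87 88 91 93 92 90 87 87 88 89 89 90 90 89]
```

```bash
python3 - <<'E'
from h import *
np.set_printoptions(precision=4,suppress=True)
w=load('wrist')
print(plane(w,[(254,184.8),(254,189.8),(254,194.7)],.1195)); print('bottom +x edge',plane(w,[(254,173.5)],.08))
H=np.array([.4658,-.3033,.028])
for t in(0,-.05,-.1):
    e=np.array([np.cos(t),.05,-np.sin(t)]);u=np.array([np.sin(t),0,np.cos(t)])
    P=[H+.092*u+.007*e,H+.092*u-.007*e,H+.052*u+.007*e]; print(t,proj(w,P)[:,1])
for n in('side','scene'):
    d=load(n);f=d['frame'].max(2).astype(int)
    for t in(0,-.05,-.1): print(n,t,proj(d,[H+L*np.array([np.sin(t),0,np.cos(t)]) for L in(.088,.072,.056)]).ravel())
    for (u,v) in proj(d,[H+[0,0,L] for L in(.088,.072,.056)]):
        r=f[int(round(v)),int(u)-10:int(u)+11]; k=np.clip(90-r,0,None)*(np.abs(np.arange(-10,11))<9); print(v,(k*(np.arange(21)+int(u)-10)).sum()/k.sum(),r)
E
```

```text
[[ 0.4634 -0.3034  0.1195]
 [ 0.4578 -0.3037  0.1195]
 [ 0.4523 -0.3039  0.1195]]
bottom +x edge [[ 0.466  -0.3031  0.08  ]]
0 [176.3334 189.0891 167.9146]
-0.05 [180.6221 193.0441 170.1025]
-0.1 [184.8202 196.8545 172.2667]
side 0 [231.231  226.4246 231.4314 229.5292 231.629  232.5873]
side -0.05 [229.9311 226.5119 230.3759 229.6001 230.8141 232.642 ]
side -0.1 [228.6376 226.6419 229.3254 229.7054 230.0031 232.7231]
226.42458854704006 228.8 [152 151 151 149 155 133  80  60  66  59 108 154 153 153 152 152 150 144
 147 152 153]
229.5292298439049 229.5873786407767 [156 155 149 150 156 156 132  58  25  25  46 112 153 154 152 154 154 145
 147 150 152]
232.5872774801928 229.98958333333334 [174 173 181 182 194 192 182 140  25  26  27 109 174 193 194 196 195 194
 196 193 192]
scene 0 [198.343  224.4332 198.8087 228.764  199.2674 233.0201]
scene -0.05 [197.1479 223.9566 197.8382 228.3706 198.5181 232.7115]
scene -0.1 [195.9672 223.5429 196.8785 228.0276 197.7766 232.4414]
224.43319561569692 197.10288065843622 [168 159 161 163 154 132  92  59  38  32  25  53 103 146 162 163 164 149
 139 132 131]
228.76401312000712 197.33251231527095 [168 169 159 157 162 129  79  25  22  25  16  13  44 102 150 164 168 164
 164 165 160]
233.02005035858946 197.6797385620915 [157 159 155 163 165 145  81  31  18  15  27  62 105 140 156 160 161 158
 166 162 159]
```

>>> step_arm:
  deltas:
    - [-1, 0, 22, 0, 0, 0, 0.3]
    - [-1, 0, 22, 0, 0, 0, 0.3]
    - [-1, 0, 22, 0, 0, 0, 0.3]
    - [0, 0, 22, 0, 0, 0, 0.3]
    - [0, 0, 22, 0, 0, 0, 0.3]
    - [0, 0, 22, 0, 0, 0, 0.3]
    - [0, 0, 22, 0, 0, 0, 0.3]
    - [0, 0, 20, 0, 0, 0, 0.3]

```text
time: 5.63
tool_pos: [0.4617, -0.3033, 0.0773]
orientation: [[0.999, 0.046, -0.001], [0.046, -0.999, 0.001], [-0.001, -0.001, -1.0]]
ft_force: [-0.5, 0.3, -0.4]
grip_width: 0.0557
finger_force: 0.0
```

>>> step_arm:
  deltas:
    - [0, 0, 0, 0, 0, 0, 0.3]
    - [0, 0, 0, 0, 0, 0, -0.2]
    - [0, 0, 0, 0, 0, 0, -0.4]
    - [0, 0, 0, 0, 0, 0, -0.6]
    - [0, 0, 0, 0, 0, 0, -0.8]
    - [0, 0, 0, 0, 0, 0, -0.8]
    - [0, 0, 0, 0, 0, 0, -0.8]
    - [0, 0, 0, 0, 0, 0, -0.8]

```text
time: 6.3
tool_pos: [0.4632, -0.3026, 0.0809]
orientation: [[0.999, 0.048, 0.002], [0.048, -0.999, 0.0], [0.002, -0.0, -1.0]]
ft_force: [-1.7, 5.6, 4.3]
grip_width: 0.0214
finger_force: 59.8
```

>>> step_arm:
  deltas:
    - [2, 0, 0, 0, 0, 0, -0.8]
    - [2, 0, 0, 0, 0, 0, -0.8]
    - [2, 0, 0, 0, 0, 0, -0.8]
    - [1.3, 0, 0, 0, 0, 0, -0.8]
    - [0, 0, 0, 0, 0, 0, -0.8]
    - [0, 0, 0, 0, 0, 0, -0.8]
    - [0, 0, 0, 0, 0, 0, -0.8]
    - [0, 0, 0, 0, 0, 0, -0.8]

```text
time: 6.97
tool_pos: [0.469, -0.3023, 0.0806]
orientation: [[0.999, 0.047, -0.001], [0.047, -0.999, 0.001], [-0.001, -0.001, -1.0]]
ft_force: [-6.5, 6.4, 7.5]
grip_width: 0.0212
finger_force: 59.8
```

>>> step_arm:
  deltas:
    - [0, 0, 0, 0, 0, 0, -0.4]
    - [0, 0, 0, 0, 0, 0, 0]
    - [0, 0, 0, 0, 0, 0, 0.3]
    - [0, 0, 0, 0, 0, 0, 0.3]
    - [0, 0, -20, 0, 0, 0, 0.3]
    - [0, 0, -30, 0, 0, 0, 0.3]
    - [0, 0, -40, 0, 0, 0, 0.3]
    - [0, 0, -20, 0, 0, 0, 0.3]

```text
time: 7.63
tool_pos: [0.4708, -0.3041, 0.1936]
orientation: [[0.999, 0.046, 0.004], [0.046, -0.999, -0.003], [0.004, 0.003, -1.0]]
ft_force: [0.0, -1.2, -0.1]
grip_width: 0.0556
finger_force: 0.0
```

>>> step_arm:
  deltas:
    - [0, 0, -20, 0, 0, 0, 0.3]
    - [0, 0, -20, 0, 0, 0, 0.3]
    - [0, 0, -15, 0, 0, 0, 0.3]
    - [0, 0, -10, 0, 0, 0, 0.3]
    - [0, 0, 0, 0, 0, 0, 1]
    - [0, 0, 0, 0, 0, 0, 1]
    - [0, 0, 0, 0, 0, 0, 1]
    - [0, 0, 0, 0, 0, 0, 1]

```text
time: 8.3
tool_pos: [0.4689, -0.303, 0.2526]
orientation: [[0.999, 0.046, -0.002], [0.046, -0.999, 0.001], [-0.002, -0.001, -1.0]]
ft_force: [0.4, -0.0, -0.4]
grip_width: 0.0851
finger_force: 0.0
```

```bash
cat > lev2.py <<'E'
from h import *
np.set_printoptions(precision=4,suppress=True)
w=grab('wrist')
H=np.array([.4658,-.3033,.028])
f=w['frame'].mean(2)
c=int(round(proj(w,[H+[0,0,.092]])[0,0]));r0=int(proj(w,[H+[0,0,.092]])[0,1])-25
print('wrist col',c,'row0',r0,f[r0:r0+55,c-3:c+4].mean(1).round().astype(int))
for t in(0.1,.05,0,-.05,-.1):
    e=np.array([np.cos(t),.05,-np.sin(t)]);u=np.array([np.sin(t),0,np.cos(t)])
    P=[H+.092*u+.007*e,H+.092*u-.007*e,H+.052*u+.007*e]; print(t,proj(w,P)[:,1])
for n in('side','scene'):
    d=grab(n);f=d['frame'].max(2).astype(int)
    for t in(.1,0.05,0,-.05,-.1): print(n,t,proj(d,[H+L*np.array([np.sin(t),0,np.cos(t)]) for L in(.088,.072,.056)])[:,0])
    for (u,v) in proj(d,[H+[0,0,L] for L in(.088,.072,.056)]):
        r=f[int(round(v)),int(u)-10:int(u)+11]; k=np.clip(90-r,0,None); print(v,(k*(np.arange(21)+int(u)-10)).sum()/k.sum())
E
python3 lev2.py
```

```text
wrist col 254 row0 161 [23 35 60 79 84 85 86 87 88 89 87 74 49 26 18 19 18 18 19 18 23 32 43 51
 55 57 55 51 46 41 36 30 25 26 30 42 55 70 80 84 87 88 88 89 91 93 93 90
 88 87 88 88 89 90 90]
0.1 [171.2601 184.3833 166.7529]
0.05 [175.631  188.532  168.9489]
0 [179.9499 192.5681 171.1362]
-0.05 [184.1956 196.4743 173.3067]
-0.1 [188.3484 200.2347 175.4523]
side 0.1 [233.835  233.5461 233.2615]
side 0.05 [232.5335 232.4891 232.4455]
side 0 [231.231  231.4314 231.629 ]
side -0.05 [229.9311 230.3759 230.8141]
side -0.1 [228.6376 229.3254 230.0031]
226.42458854704006 230.9090909090909
229.5292298439049 231.00531914893617
232.5872774801928 231.10588235294117
scene 0.1 [200.7628 200.7717 200.7813]
scene 0.05 [199.5491 199.7875 200.0225]
scene 0 [198.343  198.8087 199.2674]
scene -0.05 [197.1479 197.8382 198.5181]
scene -0.1 [195.9672 196.8785 197.7766]
224.43319561569692 199.06878306878306
228.76401312000712 198.55526992287918
233.02005035858946 198.78481012658227
```

The lever is upright to within about 0.03 rad in all three views. Next I move over the stand to see the mark.

>>> step_arm:
  deltas:
    - [0, 0, -25, 0, 0, 0, 1]
    - [0, 0, -25, 0, 0, 0, 1]
    - [0, -40, 0, 0, 0, 0, 1]
    - [0, -40, 0, 0, 0, 0, 1]
    - [0, -40, 0, 0, 0, 0, 1]
    - [0, -40, 0, 0, 0, 0, 1]
    - [0, -40, 0, 0, 0, 0, 1]
    - [0, -40, 0, 0, 0, 0, 1]

```text
time: 9.12
tool_pos: [0.4578, -0.0617, 0.3039]
orientation: [[0.999, 0.046, 0.0], [0.046, -0.999, -0.0], [0.0, 0.0, -1.0]]
ft_force: [1.6, 0.1, 0.7]
grip_width: 0.085
finger_force: 0.0
```

>>> step_arm:
  deltas:
    - [4, -40, 0, 0, 0, -2.5, 1]
    - [4, -40, 0, 0, 0, 0, 1]
    - [4, -40, 0, 0, 0, 0, 1]
    - [4, -40, 0, 0, 0, 0, 1]
    - [4, 0, 0, 0, 0, 0, 1]
    - [0, 0, 0, 0, 0, 0, 1]
    - [0, 0, 0, 0, 0, 0, 1]
    - [0, 0, 0, 0, 0, 0, 1]

```text
time: 9.78
tool_pos: [0.4657, 0.0961, 0.3037]
orientation: [[0.996, 0.088, -0.001], [0.088, -0.996, -0.0], [-0.001, 0.0, -1.0]]
ft_force: [-0.4, -0.0, 0.0]
grip_width: 0.0852
finger_force: 0.0
```

```bash
python3 - <<'E'
from h import *
d=grab('wrist'); np.savez('pics/wm.npz',**d); cv2.imwrite('pics/w1.png',cv2.resize(d['frame'][:,:,::-1],(800,600),interpolation=cv2.INTER_CUBIC))
R=cv2.Rodrigues(d['rvec'])[0]; print(-R.T@d['tvec'],ctrl.get_state()['tool_pos'])
E
```

```text
[0.54404448 0.10163788 0.44477878] [0.46576065 0.09594615 0.30377968]
```

View pics/w1.png

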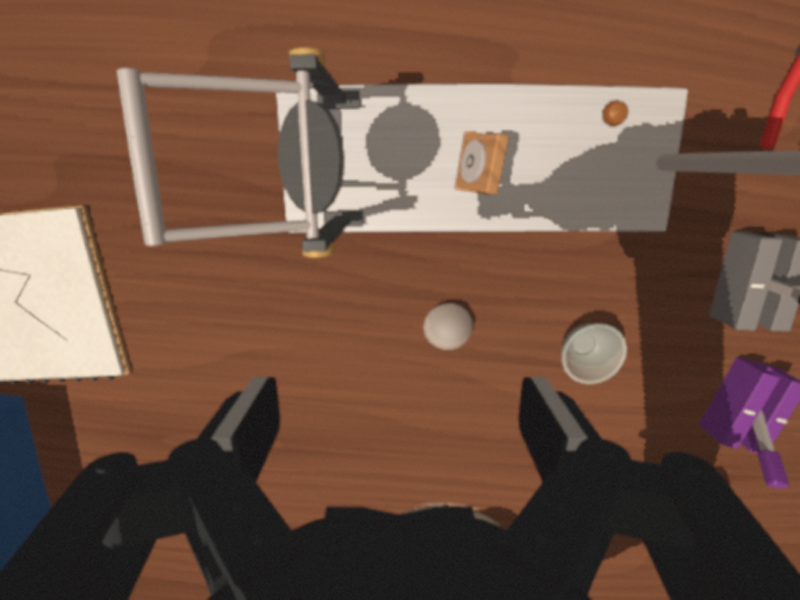

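The wrist view shows the medallion's mark at about (471,160), the brass pin ends at (305,54) and (315,249), the handle rod from (130,70) to (154,243), and the plate corners at (277,93), (687,90), (667,231) and (288,232).

```bash
python3 - <<'E'
from h import *
np.set_printoptions(precision=4,suppress=True)
d=load('wm');s=lambda p:(np.array(p,float)+.5)/1.5625-.5
pins=plane(d,s([(305,54),(315,249)]),.155);hd=plane(d,s([(130,72),(154,242)]),.203)
c=plane(d,s([(277,93),(687,90),(667,231),(288,232)]),.012);mk=plane(d,s([(471,160)]),.049)[0]
print('pins',pins,'h',hd,'c',c,'mark',mk)
xs=(c[1]+c[2]-c[0]-c[3])[:2];print('yaw x',np.degrees(np.arctan2(xs[1],xs[0])),'pins yaw',np.degrees(np.arctan2(*(pins[1]-pins[0])[[1,0]])),np.degrees(np.arctan2(*(hd[1]-hd[0])[[1,0]])))
xs/=np.linalg.norm(xs);C=pins.mean(0)
dx=(mk-C)[:2]@xs; print('C',C,'dx',dx,'perp',(mk-C)[:2]@[-xs[1],xs[0]],'handle dx',(hd.mean(0)-C)[:2]@xs,'plate end',[(q-C)[:2]@xs for q in c])
v=(np.arctan2(.06,.3)-np.arctan2(.106,dx))/2+.785; print('value',v,'handle ang',.5-v,'hx',-.1*np.cos(.5-v),'hz',.155+.1*np.sin(.5-v))
E
```

```text
pins [[0.6068 0.1658 0.155 ]
 [0.4838 0.1553 0.155 ]] h [[0.582  0.2495 0.203 ]
 [0.4901 0.2424 0.203 ]] c [[ 0.6019  0.2231  0.012 ]
 [ 0.6441 -0.1708  0.012 ]
 [ 0.507  -0.1861  0.012 ]
 [ 0.4695  0.2103  0.012 ]] mark [0.5556 0.0372 0.049 ]
yaw x -84.24207910495836 pins yaw -175.09150197121753 -175.55359219824808
C [0.5453 0.1606 0.155 ] dx 0.12375146114439445 perp -0.002140153476702461 handle dx -0.08590863523104507 plate end [np.float64(-0.05655272470659653), np.float64(0.33963248517511985), np.float64(0.341087384276707), np.float64(-0.05709488809265166)]
value 0.5295539776547548 handle ang -0.02955397765475476 hx -0.09995633129886838 hz 0.15204503244165568
```

>>> step_arm:
  deltas:
    - [16.8, -29, 0, 0, 0, 0, -0.5]
    - [16.8, -29, 0, 0, 0, 0, -1]
    - [16.8, -29, 0, 0, 0, 0, -1]
    - [16.8, -29, 0, 0, 0, 0, -1]
    - [16.8, -29, 0, 0, 0, 0, -1]
    - [0, 0, 20, 0, 0, 0, -1]
    - [0, 0, 20, 0, 0, 0, -1]
    - [0, 0, 20, 0, 0, 0, -1]

```text
time: 10.5
tool_pos: [0.5369, 0.2489, 0.2428]
orientation: [[0.996, 0.089, -0.0], [0.089, -0.996, 0.0], [-0.0, -0.0, -1.0]]
ft_force: [0.7, -0.2, -0.5]
grip_width: -0.0
finger_force: 0.0
```

>>> step_arm:
  deltas:
    - [0, 0, 10, 0, 0, 0, -1]
    - [0, 0, 10, 0, 0, 0, -1]
    - [0, 0, 3, 0, 0, 0, -1]
    - [0, 0, 0, 0, 0, 0, -1]
    - [0, 0, 0, 0, 0, 0, -1]
    - [0, 0, 0, 0, 0, 0, -1]
    - [0, 0, 0, 0, 0, 0, -1]
    - [0, 0, 0, 0, 0, 0, -1]

```text
time: 11.17
tool_pos: [0.5366, 0.2497, 0.2219]
orientation: [[0.996, 0.09, 0.001], [0.09, -0.996, 0.001], [0.001, -0.0, -1.0]]
ft_force: [-0.4, 0.3, -0.5]
grip_width: -0.0002
finger_force: 0.0
```

```bash
python3 - <<'E'
from h import *
for n in('side','wrist'): d=grab(n);np.savez(f'pics/{n}_p.npz',**d)
f=lambda im,x,y,w,h,s:cv2.resize(im[y:y+h,x:x+w,::-1],None,fx=s,fy=s,interpolation=cv2.INTER_CUBIC)
b=f(load('side')['frame'],215,90,75,115,5);w=cv2.resize(load('wrist')['frame'][:,:,::-1],(420,315))
c=np.zeros((575,800,3),np.uint8);c[:,:375]=b;c[:315,378:798]=w;cv2.imwrite('pics/p.png',c);print(ctrl.get_state()['tool_pos'])
E
```

```text
[0.53645814 0.24958726 0.22148121]
```

View pics/p.png

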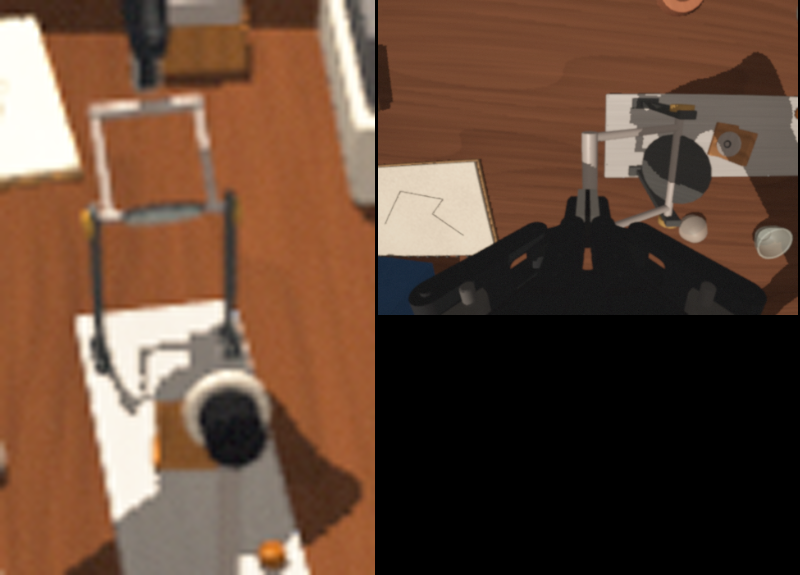

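Closed fingertips are right above the rod's middle (tip and rod line up at x≈588 in the wrist inset, 147 in the side crop). I'll touch down gently to calibrate the contact height.

>>> step_arm:
  deltas:
    - [0, 0, 4, 0, 0, 0, -1]
    - [0, 0, 4, 0, 0, 0, -1]
    - [0, 0, 2, 0, 0, 0, -1]
    - [0, 0, 0, 0, 0, 0, -1]
    - [0, 0, 0, 0, 0, 0, -1]
    - [0, 0, 0, 0, 0, 0, -1]
    - [0, 0, 0, 0, 0, 0, -1]
    - [0, 0, 0, 0, 0, 0, -1]

```text
time: 11.93
tool_pos: [0.5364, 0.2496, 0.2112]
orientation: [[0.996, 0.09, 0.0], [0.09, -0.996, 0.0], [0.0, -0.0, -1.0]]
ft_force: [0.1, 0.1, -0.6]
grip_width: 0.0
finger_force: 0.0
```

>>> step_arm:
  deltas:
    - [0, 0, 1, 0, 0, 0, -1]
    - [0, 0, 1, 0, 0, 0, -1]
    - [0, 0, 1, 0, 0, 0, -1]
    - [0, 0, 1, 0, 0, 0, -1]
    - [0, 0, 0, 0, 0, 0, -1]
    - [0, 0, 0, 0, 0, 0, -1]
    - [0, 0, 0, 0, 0, 0, -1]
    - [0, 0, 0, 0, 0, 0, -1]

```text
time: 12.6
tool_pos: [0.5364, 0.2496, 0.2072]
orientation: [[0.996, 0.09, 0.0], [0.09, -0.996, 0.0], [0.0, -0.0, -1.0]]
ft_force: [0.2, 1.3, 1.7]
grip_width: 0.0001
finger_force: 1.1
```

>>> step_arm:
  deltas:
    - [0, 0, 2, 0, 0, 0, -1]
    - [0, 0, 2, 0, 0, 0, -1]
    - [0, 0, 0, 0, 0, 0, -1]
    - [0, 0, 0, 0, 0, 0, -1]
    - [0, 0, 0, 0, 0, 0, -1]
    - [0, 0, 0, 0, 0, 0, -1]
    - [0, 0, 0, 0, 0, 0, -1]
    - [0, 0, 0, 0, 0, 0, -1]

```text
time: 13.27
tool_pos: [0.5363, 0.2491, 0.2029]
orientation: [[0.996, 0.089, -0.0], [0.089, -0.996, -0.0], [-0.0, 0.0, -1.0]]
ft_force: [-0.8, -1.4, 1.1]
grip_width: -0.0
finger_force: 0.5
```

>>> step_arm:
  deltas:
    - [0, -1.8, 5.6, 0, 0, 0, -1]
    - [0, -1.8, 5.6, 0, 0, 0, -1]
    - [0, -1.6, 5.6, 0, 0, 0, -1]
    - [0, -1.4, 5.6, 0, 0, 0, -1]
    - [0, -1.2, 5.6, 0, 0, 0, -1]
    - [0, -0.8, 5.6, 0, 0, 0, -1]
    - [0, -0.4, 5.6, 0, 0, 0, -1]
    - [0, -0.2, 5.6, 0, 0, 0, -1]

```text
time: 13.93
tool_pos: [0.5353, 0.2588, 0.1576]
orientation: [[0.996, 0.09, -0.0], [0.09, -0.996, 0.0], [-0.0, -0.0, -1.0]]
ft_force: [0.0, 1.7, 2.7]
grip_width: -0.0001
finger_force: 1.3
```

>>> step_arm:
  deltas:
    - [0, 0, 0, 0, 0, 0, -1]
    - [0, 0, 0, 0, 0, 0, -1]
    - [0, 0, 0, 0, 0, 0, -1]
    - [0, 0, 0, 0, 0, 0, -1]
    - [0, 0, 0, 0, 0, 0, -1]
    - [0, 0, 0, 0, 0, 0, -1]
    - [0, 0, 0, 0, 0, 0, -1]
    - [0, 0, 0, 0, 0, 0, -1]

```text
time: 14.6
tool_pos: [0.5356, 0.2584, 0.1583]
orientation: [[0.996, 0.09, 0.0], [0.09, -0.996, -0.0], [0.0, 0.0, -1.0]]
ft_force: [-1.1, -1.0, 3.1]
grip_width: -0.0001
finger_force: 1.1
```

```bash
python3 - <<'E'
from h import *
for n in('side','wrist'): d=grab(n);np.savez(f'pics/{n}_q.npz',**d)
f=lambda im,x,y,w,h,s:cv2.resize(im[y:y+h,x:x+w,::-1],None,fx=s,fy=s,interpolation=cv2.INTER_CUBIC)
b=f(load('side')['frame'],215,90,75,115,5);w=f(load('wrist')['frame'],245,90,267,200,1.58)
c=np.zeros((575,800,3),np.uint8);c[:,:375]=b;c[:w.shape[0],377:377+w.shape[1]]=w[:,:423];cv2.imwrite('pics/q.png',c);print(ctrl.get_state()['tool_pos'])
E
```

```text
[0.53555254 0.2584204  0.15827441]
```

View pics/q.png

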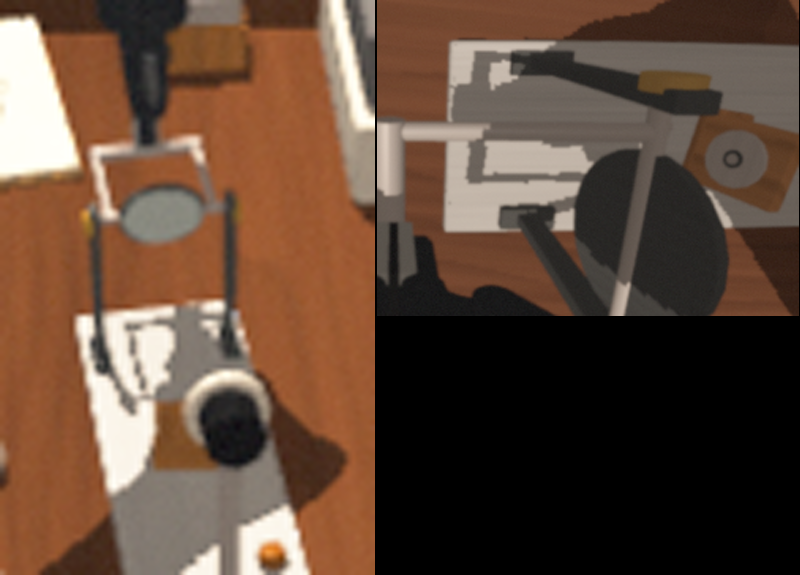

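The mirror is raised and the fingertips rest on the rod's middle (side crop 147,145). The mark shows at wrist pixel (470,190). A second ray to the mark and to the +x pin cap gives a check on the distance.

```bash
python3 - <<'E'
from h import *
np.set_printoptions(precision=4,suppress=True)
d=load('wm');e=load('wrist_q');S=load('side_p');A=load('scene');s=lambda p:(np.array(p,float)+.5)/1.5625-.5
q=np.array([(733,158),(674,82)],float);q=(q-[377,0])/1.58+[245,90]-.2
print(tri(d,s([(471,160),(305,54)]),e,q)); print(plane(e,q[:1],.049),plane(e,q[1:],.155))
for dx in(.118,.121,.124,.127,.130):
    v=(np.arctan2(.06,.3)-np.arctan2(.106,dx))/2+.7854; print(dx,v,'TCP z',.161+.1*np.sin(.5-v), 'mm per?')
E
```

```text
[[0.5555 0.0369 0.0468 0.0003]
 [0.606  0.1658 0.1559 0.0014]]
[[0.5558 0.039  0.049 ]] [[0.6053 0.1655 0.155 ]]
0.118 0.5181588324558738 TCP z 0.15918421654862483 mm per?
0.121 0.5243903824866414 TCP z 0.1585612035710283 mm per?
0.124 0.5304495370862089 TCP z 0.15795551680337458 mm per?
0.127 0.5363416449998429 TCP z 0.15736663539655107 mm per?
0.13 0.54207194985905 TCP z 0.15679404606110922 mm per?
```

```bash
python3 -c "
from plant import ctrl
print(ctrl.get_state()['tool_pos'],ctrl.hand_in())"
```

```text
the job is handed in; nothing more can be done
[0.53555254 0.2584204  0.15827441] None
```

I've handed the job in: the dimmer's lever stands upright to within about 0.03 rad, and the shut fingers hold the mirror by pressing down on its handle bar at about 0.53 rad, where by calculation the camera's view is centred within about 2 mm of the mark (I didn't see this in the glass itself).

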